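# Mark a bar in the pedal press

### The arm

A 6-joint arm with a two-finger parallel gripper is mounted at the origin on the work surface. World frame = base frame: x ahead of the robot, y to its left, z up, the work surface at z = 0. Lengths are in m, angles in degrees, forces in N, time in s.
With the tool pointing down it reaches from about 0.25 to 0.725 m from the base axis. Payload 9.7 kg.
Tool frame: the origin (TCP) lies between the finger pads; the fingertips stand bot.tcp_to_tips ahead of it and the grasp point (between the pads) lies 2 mm behind it (bot.tcp_to_tips is the distance from the TCP to the fingertips, in m); z points along the fingers, y is the line along which they close (so a half turn about z gives the same grasp; the last joint's range is limited). The gripper opens to 85 mm and grips with 20 to 120 N. Pads are 22 mm wide; open, the fingers measure 114 mm over their backs; the gripper's body (76 mm by 85 mm) begins 54 mm behind the grasp point. The pads swing forward as they close: fully open they stand 13 mm farther back than shut.
Start: joints at [72.594, 4.979, 10.078, 95.1, 0, 90], TCP at [0.165, 0.525, 0.248] pointing down, gripper open.
Joint ranges: [-179.16, 179.16], [-48.56, 103.87], [-65.8, 70.77], [-126.05, 130.52], [-82.76, 87.17], [-180, 180]. Speed limits (degrees/s): [127.2, 127.2, 147.25, 180, 180, 180].

### API

Orientations are given as [roll, pitch, yaw] about the fixed x, y, z axes, in that order (R = Rz(yaw) Ry(pitch) Rx(roll)).
In Python, from workcell import sensors, camera, camera_params, bot gives the robot as it stands.
- The arm moves only by the tool apply_moves, never from a script. Its argument "motion" is a list of rows, each an object with "jaw": the opening, from -1 (shut) to 1 (fully open); "xyz": the shift along the tool's x, y, z in mm, a list of three; "twist": the turn about the tool's z in rad. A call has 1 to 5 rows; each row is the pose to reach, as a shift and turn from the pose commanded when the call began, along the tool's axes at that moment; what a row does not reach only later rows make up. A row lasts 1/8 s, in which the tool goes at most 62.5 mm and 10.7 degrees, less where a joint would pass 70% of its speed; a pose out of reach is approached as far as the arm can. A call with a gripper value outside its range is refused whole. The fingers move at their own pace and stop on an object; "grip_force" is the grip in N (left out, the last holds). Time passes only in rows, so rows that repeat a pose let the fingers close. It gives the time, the measured TCP pose, the force, the opening and the grip force at its end, in the units of the state.
- sensors.get_obs(): the state, without advancing time (a new reading comes with each control period).
- camera(name): name is "scene" or "top" or "wrist"; returns (picture, depth): 420x560x3 uint8, red, green, blue; 420x560 float32, m along the optical axis (not along the pixel's ray), 0 where there is no reading.
- camera_params(name): a dict with "mtx" (3x3 intrinsics, pixels), "rvec" (rotation vector, rad) and "tvec" (3), from world to camera coordinates, as OpenCV has them. Camera axes: x right, y down, z forward; pixel columns grow to the right and rows downward; lengths in m; the calibration is good to about 2 mm. A picture is of the moment at which its call begins: read the wrist's pose just before it. camera_params takes no time and is no camera call; for the wrist camera it gives the pose at the moment of the call.
- bot.job_done(): hands the job in; it is judged then, once.
The state is a dict: "time": time; "q": joint angles; "qd": joint speeds; "joint_efforts": joint torques, N m; "ee_pos": TCP position; "tcp_rot": TCP orientation; "wrist_force": force on the tool from outside, world axes, zero at the start; "torque": the same for the moment, N m; "opening": finger opening in m; "grasp_force": force on a finger pad.
Only numpy, scipy, OpenCV 4.12 (cv2) and the standard library are available. Lean on these libraries where they do the work, as an engineer would, in place of code of your own. Each camera call takes 0.05 s, during which the arm holds its last target. There are 200 camera calls.

### The job

Lay the silver-coloured bar flat on the bed of the green marking press, between the brass lines with its end under the stamp and up against the back stop, and let go of it. Then push the red guarded pedal right down to its stop, hold it there for a full second and let it come up again. Last, lay the marked bar flat in the wooden tray, leaving the other things on the bench where they are.

Things in the scene. Friction and masses are not known exactly. Their poses are not given: they have to be found in the camera images.
- press: Green marking press, fixed. Origin: underside centre of its base plate (250 mm in x, 330 in y, 12 thick), fixed flat on the bench; its x axis points away from the robot's side, z up. The guarded pedal is at press y = +85 mm; bed, back stop and stamp at y = -90. Column behind the stamp: x 67 to 113, 250 mm high. All 'press' numbers are mm in this frame.
- nest (a point): Point on the bed where a properly loaded bar's origin lies, bar along x (press x -30, y -90, z 45; axes as the press). Bed: black steel, level, top at z 45, x -105 to 40, 70 wide in y; brass lines along x, 31 apart, show the bar's place. Back stop: steel wall across the bed, face at x 40, top z 57; the bar's far end butts against it.
- stamp_spot (a point): Point under the stamp on a loaded bar's upper face (press x 20, y -90, z 55). Stamp: 16 mm rod, tip at z 79 when up, so the bar goes in endways from the robot's side, under 20 mm above the bed. Pedal fully down, the tip just meets the bar. Above are a 28 mm round guide (z 135 to 205) and a 36 mm wide arm (x 3 to 108, z 205 to 250).
- pedal (a joint): Pedal hinge angle: 0 = up (rest), 0.16 rad = fully down on its stop. A spring brings it back up by itself; at the toe it takes about 5 N to start it moving and about 9 N to reach the stop. It is linked to the stamp, which comes down 24 mm as the pedal goes down.
- pedal_toe (a point): Where to push: middle of the red pedal's upper face, 6 mm from its front edge; moves with it. At rest at press x -97, y 85, z 53; 19 mm lower when fully down. Pedal: plate 80 mm wide in y, 8 thick, front edge towards the robot, hinged 119 mm behind this point about a y axis at press x 20, z 30.
- guard_front (a point): Middle of the guard's front bar (press x -107, y 85, z 121). Guard: yellow 10 mm round bars across y over the whole pedal, gaps about 16 mm, back to x 65; front legs at y 85 +- 66. The pedal cannot be reached from straight above: closed fingers slant in under this bar from the robot's side, pointing away and down, tilted 30 to 50 deg from vertical (45 is best).
- bar: Silver-coloured metal bar 140 x 24 x 10 mm, 0.28 kg (can vary), lying flat; origin at the centre of its underside, x along its length, z up. Both ends are alike. Starts on the bench. Gripped across its 24 mm width some 20 mm nearer the robot than its middle, the gripper clears the stamp guide.
- tray: Wooden tray, fixed, 200 (x) x 120 (y) x 24 mm high, walls and floor 6 mm, blue felt inside; origin at the centre of its underside. The inside is 188 x 108 mm.
- tray_in (a point): Centre of the tray's inner floor, 6 mm above the bench; axes as the tray.
- hammer: Bystander: hammer with a wooden handle, lying. Leave alone.
- stake: Bystander: dark steel cone stake, 70 mm across, 150 high, standing; origin at its underside. Leave alone.
- jar: Bystander: jar, 56 mm across, 80 high; origin at its underside. Leave alone.
Things that resemble listed ones, but are neither listed nor needed, are in the scene too. What is meant by the bar is not pink, and is the larger of those in its own colour.

How it is judged (in metres and radians):
On the way, in this order (a step that is already met when the one before it is completed fails the run):
1. the bar lies flat on the bed between the lines and against the back stop, let go (x of bar in the frame of nest between -0.009 and 0.006 m and y of bar in the frame of nest between -0.007 and 0.007 m and z of bar in the frame of nest between -0.003 and 0.004 m and angle between the x axis of bar and the x axis of press, either way round below 0.12 rad and contact force between the fingers and bar below 0.3 N and linear speed of bar below 0.02 m/s), for 0.2 s.
2. the pedal is held down on its stop for one second with the bar in place (x of bar in the frame of nest between -0.009 and 0.006 m and y of bar in the frame of nest between -0.007 and 0.007 m and z of bar in the frame of nest between -0.003 and 0.004 m and angle between the x axis of bar and the x axis of press, either way round below 0.12 rad and value of joint pedal above 0.145 rad), for 1 s.
At the end, for the whole second after the job is handed in: The bar lies flat on the tray's floor (within 60 mm of its centre in x and y, its underside within 6 mm of the floor, tilt under 0.08 rad), released and at rest, and the pedal is back up (under 0.02 rad) (x of bar in the frame of tray_in between -0.06 and 0.06 m and y of bar in the frame of tray_in between -0.06 and 0.06 m and z of bar in the frame of tray_in between -0.004 and 0.006 m and angle between bar's own z axis and vertical below 0.08 rad and linear speed of bar below 0.02 m/s and value of joint pedal below 0.02 rad and contact force between the fingers and bar below 0.3 N); the robot touches nothing.
It fails at once if the hammer was moved more than 25 mm (distance of hammer from where it was at the start of the episode above 0.025 m).
It fails at once if the stake was moved more than 25 mm or tipped (distance of stake from where it was at the start of the episode above 0.025 m or angle between stake's own z axis and vertical above 0.35 rad).
It fails at once if the jar was moved more than 25 mm or tipped (distance of jar from where it was at the start of the episode above 0.025 m or angle between jar's own z axis and vertical above 0.35 rad).
It also fails if it takes over 72 s, if anything falls off the work surface, if the arm or the gripper's body presses on something with over 40 N, if the wrist force passes 120 N, or if a joint passes its speed limit or range.

## Working session

There is one attempt and no reset: what is moved stays moved. The work goes in short steps, Python scripts to look and compute and a tool call to move; the robot and the scene stay as the last step left them, time stands still between calls to the robot, and variables do not carry over. Pictures are saved under pics/ and viewed, at most 10 in all, crops included, and the job is handed in when it is done.

Besides the shell and the picture viewer there is one more tool, called by a JSON object that holds its "method" and its "body". apply_moves: Moves the arm, as the interface text tells. Its arguments: {"type":"object","properties":{"motion":{"type":"array","items":{"type":"object","properties":{"jaw":{"type":"number"},"xyz":{"type":"array","items":{"type":"number"}},"twist":{"type":"number"}}}},"grip_force":{"type":"number"}},"required":["motion"]}

```bash
mkdir -p pics; cat > h.py <<'E'
import numpy as np, cv2
from workcell import sensors, camera, camera_params, bot
def shot(n):
    p=camera_params(n); im,d=camera(n)
    K=np.array(p['mtx']);R=cv2.Rodrigues(np.array(p['rvec'],float))[0];t=np.array(p['tvec'],float).ravel()
    v,u=np.mgrid[:420,:560]
    c=np.stack([(u-K[0,2])/K[0,0]*d,(v-K[1,2])/K[1,1]*d,d],-1)
    return im,d,(c-t)@R   # world points
def save(im,f): cv2.imwrite('pics/'+f,im[...,::-1])
E
python3 - <<'E'
from h import *
for n in('top','scene'):
    im,d,w=shot(n); np.savez(n,im=im,d=d,w=w); save(im,n+'.png')
    p=camera_params(n);R=cv2.Rodrigues(np.array(p['rvec'],float))[0];print(n,-R.T@np.array(p['tvec']).ravel())
o=sensors.get_obs();print(o['ee_pos'],o['tcp_rot'],o['opening'],o['time'],bot.tcp_to_tips,o['wrist_force'])
E
```

```text
top [ 0.4781662  -0.03450637  1.13277579]
scene [1.26262917 0.18930813 1.26535108]
[0.16448032 0.52464285 0.24767792] [-1.79933774e+02 -3.36807370e-04  1.62591766e+02] 0.08552328923121243 0.1 0.017 [ 1.14265312  0.36736283 -0.18182688]
```

View pics/top.png

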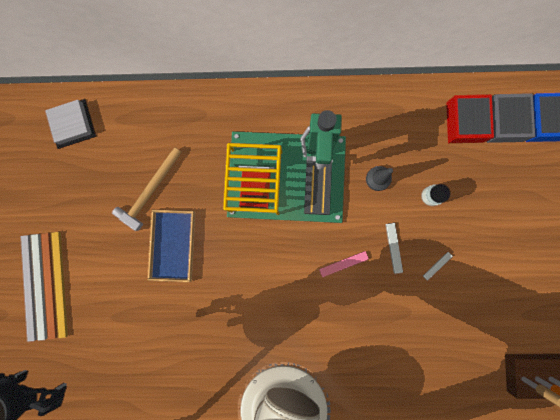

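View pics/scene.png

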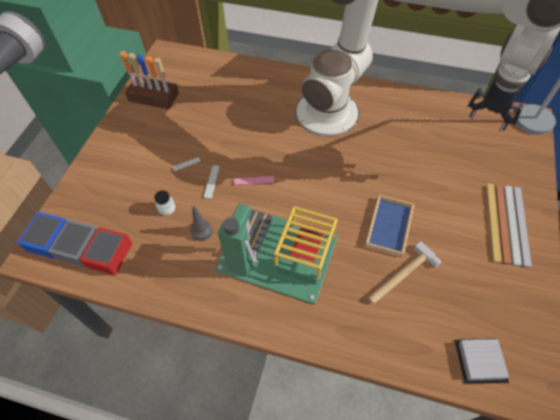

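Top picture: silver candidates are the bar at (394,248), the smaller bar at (438,265), the pink one at (344,264) and the long strips at (43,285), which are off to the side. I choose (394,248), the larger silver one. The press is at (285,178), the tray at (171,246), the stake at (379,178) and the jar at (435,193).

```bash
cat > m.py <<'E'
from h import *
z=np.load('top.npz');im,w=z['im'],z['w']
hsv=cv2.cvtColor(im,cv2.COLOR_RGB2HSV);H,S,V=[hsv[...,i].astype(int) for i in range(3)]
def rect(m,name):
    r=cv2.minAreaRect((w[m][:,:2]*1000).astype(np.float32));print(name,m.sum(),np.round(r[0],1),np.round(r[1],1),round(r[2],2),'z',np.round(np.percentile(w[m][:,2]*1000,[5,50,95]),1))
v,u=np.mgrid[:420,:560]
def box(a,b,c,d):return (u>=a)&(u<=b)&(v>=c)&(v<=d)
rect(box(375,412,215,285)&(S<70)&(V>90),'bar')
rect(box(420,460,245,285)&(S<70)&(V>90),'small')
rect(box(310,375,245,285)&((H>160)|(H<3))&(S>60)&(V>120),'pink')
rect(box(140,200,200,290)&(H>100)&(H<130)&(S>90),'felt')
rect(box(140,200,200,290)&(w[...,2]>.015),'tray walls')
rect(box(215,355,120,230)&(H>60)&(H<90)&(S>80)&(w[...,2]<.02)&(w[...,2]>.005),'base')
rect(box(300,335,160,215)&(w[...,2]>.035)&(w[...,2]<.05),'bed')
rect(box(220,285,140,215)&(H>20)&(H<32)&(S>150)&(w[...,2]>.10),'guard')
big=cv2.resize(im[120:290,215:465],None,fx=3.2,fy=3.2,interpolation=cv2.INTER_CUBIC);save(big,'crop.png')
E
python3 m.py
```

```text
bar 470 [ 425.7 -186.4] [140.8 289. ] 6.93 z [ 1.8  8.1 11.8]
small 242 [ 412.4 -252. ] [447.2  81.2] 83.46 z [0.1 5.  8.9]
pink 444 [ 409.6 -131. ] [217.9  92.7] 77.64 z [ 4.   8.4 11.9]
felt 2176 [449.9 166.2] [398.2 182.9] 87.23 z [2.1 5.7 9. ]
tray walls 636 [431.4 207.4] [447.2 216.2] 76.12 z [16.3 22.  27.9]
base 4211 [650.3 -16.6] [327.6 248.1] 86.37 z [ 7.2 10.7 14.2]
bed 1260 [ 612.7 -104.9] [ 70.2 146.2] 86.39 z [39.9 43.4 47.1]
guard 1650 [600.8  51.2] [183.  236.6] 87.22 z [120.  123.8 127.2]
```

View pics/crop.png

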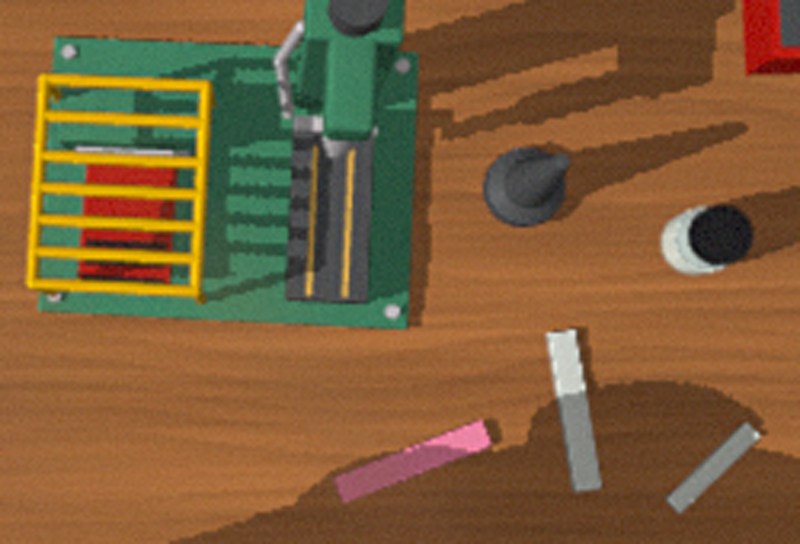

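The crop confirms it: the wide silver bar at crop (572,410) is half in shadow, and the thinner silver one at (714,468) is not the bar. Next I refine the poses using planes at known heights.

```bash
cat >> h.py <<'E'
def plane(n,uv,z,p=None):
    p=p or camera_params(n);K=np.array(p['mtx']);R=cv2.Rodrigues(np.array(p['rvec'],float))[0];t=np.array(p['tvec'],float).ravel()
    uv=np.atleast_2d(np.float64(uv));r=np.c_[uv,np.ones(len(uv))]@np.linalg.inv(K).T@R
    c=-R.T@t;return c+r*((z-c[2])/r[:,2])[:,None]
def rectz(n,m,z,name):
    m=cv2.morphologyEx(m.astype(np.uint8),cv2.MORPH_OPEN,np.ones((3,3)))
    k,l,s,_=cv2.connectedComponentsWithStats(m);b=1+np.argmax(s[1:,4]);vv,uu=np.nonzero(l==b)
    P=plane(n,np.c_[uu,vv],z)[:,:2]*1000;r=cv2.minAreaRect(P.astype(np.float32))
    e,V=np.linalg.eigh(np.cov(P.T));a=np.degrees(np.arctan2(V[1,1],V[0,1]))
    print(name,len(P),'mean',P.mean(0).round(1),'rect',np.round(r[0],1),np.round(r[1],1),round(r[2],1),'axis',round(a,1))
E
cat > m2.py <<'E'
from h import *
z=np.load('top.npz');im,w=z['im'],z['w']
hsv=cv2.cvtColor(im,cv2.COLOR_RGB2HSV);H,S,V=[hsv[...,i].astype(int) for i in range(3)]
v,u=np.mgrid[:420,:560]
def box(a,b,c,d):return (u>=a)&(u<=b)&(v>=c)&(v<=d)
rectz('top',box(375,412,215,285)&(S<70)&(V>90),.01,'bar')
rectz('top',box(420,460,245,285)&(S<70)&(V>90),.01,'small')
rectz('top',box(140,200,200,290)&(H>100)&(H<130)&(S>90),.006,'felt')
rectz('top',box(215,355,120,230)&(H>60)&(H<90)&(S>60)&(w[...,2]<.03),.012,'base')
rectz('top',box(300,335,160,215)&(w[...,2]>.035)&(w[...,2]<.055),.045,'bed')
E
python3 m2.py
```

```text
bar 468 mean [ 442.8 -315.9] rect [ 442.3 -315.6] [139.   26.6] 7.2 axis -172.3
small 237 mean [ 391.2 -434. ] rect [ 391.5 -433.7] [18.7 97.1] 42.0 axis 132.2
felt 2170 mean [456.3 315.3] rect [456.8 315.1] [ 98.2 182.4] 87.2 axis 177.4
base 3868 mean [644.  -47.7] rect [649.5 -17.5] [325.  247.1] 86.4 axis -137.1
bed 1258 mean [ 608.5 -103.9] rect [ 613.3 -104.7] [ 69.9 148.4] 86.3 axis 178.2
```

{"method": "apply_moves", "body": {"motion": [{"jaw":1,"xyz":[0,-60,0],"twist":0},{"jaw":1,"xyz":[0,-120,0],"twist":0},{"jaw":1,"xyz":[-10,-180,0],"twist":0}]}}

```text
time: 0.48
ee_pos: [0.1195, 0.3483, 0.2476]
tcp_rot: [-179.9, -0.0, 162.6]
wrist_force: [-0.1, -0.6, 1.4]
opening: 0.0856
grasp_force: 0.0
```

{"method": "apply_moves", "body": {"motion": [{"jaw":1,"xyz":[-245,-78,0],"twist":0},{"jaw":1,"xyz":[-245,-78,0],"twist":0},{"jaw":1,"xyz":[-245,-78,0],"twist":0},{"jaw":1,"xyz":[-245,-78,0],"twist":0},{"jaw":1,"xyz":[-245,-78,0],"twist":0}]}}

```text
time: 1.1
ee_pos: [0.3329, 0.1998, 0.2477]
tcp_rot: [-179.9, -0.0, 162.2]
wrist_force: [-1.4, 0.2, -0.7]
opening: 0.0853
grasp_force: 0.0
```

{"method": "apply_moves", "body": {"motion": [{"jaw":1,"xyz":[-241,-467,0],"twist":-0.435},{"jaw":1,"xyz":[-241,-467,0],"twist":-0.435},{"jaw":1,"xyz":[-241,-467,0],"twist":-0.435},{"jaw":1,"xyz":[-241,-467,0],"twist":-0.435},{"jaw":1,"xyz":[-241,-467,0],"twist":-0.435}]}}

```text
time: 1.72
ee_pos: [0.3797, -0.0728, 0.2484]
tcp_rot: [180.0, 0.0, -172.4]
wrist_force: [1.2, 0.0, 0.4]
opening: 0.0853
grasp_force: 0.0
```

```bash
cat >> h.py <<'E'
def go(x,y,z,yaw=None):
    o=sensors.get_obs()
    from scipy.spatial.transform import Rotation as Ro
    r=Ro.from_euler('xyz',o['tcp_rot'],degrees=True)
    d=r.inv().apply(np.array([x,y,z])-np.array(o['ee_pos'])*1000)
    tw=None if yaw is None else -np.radians((yaw-o['tcp_rot'][2]+180)%360-180)
    print('tool shift',d.round(1),'twist',tw,'rot',np.round(o['tcp_rot'],2),'pos',np.round(np.array(o['ee_pos'])*1000,1),'q',np.round(o['q'],1))
E
python3 -c "
from h import *
go(423,-318,248,187.5)"
```

```text
tool shift [ -10.4 -248.7    0.4] twist 0.0020403467430581954 rot [ 1.7999e+02  4.0000e-02 -1.7238e+02] pos [379.7 -72.8 248.4] q [-10.9 -17.2 -10.1  97.    0.  -18.5]
```

{"method": "apply_moves", "body": {"motion": [{"jaw":1,"xyz":[-10,-249,60],"twist":0},{"jaw":1,"xyz":[-10,-249,60],"twist":0},{"jaw":1,"xyz":[-10,-249,60],"twist":0},{"jaw":1,"xyz":[-10,-249,60],"twist":0},{"jaw":1,"xyz":[-10,-249,60],"twist":0}]}}

```text
time: 2.35
ee_pos: [0.4222, -0.319, 0.1858]
tcp_rot: [179.9, -0.2, -172.6]
wrist_force: [-1.2, 0.5, 0.4]
opening: 0.0855
grasp_force: 0.0
```

```bash
python3 - <<'E'
from h import *
im,d,w=shot('wrist')
hsv=cv2.cvtColor(im,cv2.COLOR_RGB2HSV);S=hsv[...,1].astype(int)
rectz('wrist',(S<60)&(abs(w[...,2]-.01)<.007)&(abs(w[...,0]-.44)<.1)&(abs(w[...,1]+.316)<.05),.01,'bar')
go(423,-318,188,187.5);save(im,'w1.png')
E
```

```text
bar 2871 mean [ 436.8 -315.6] rect [ 441.8 -315. ] [138.5  23.9] 7.7 axis -172.4
tool shift [-0.7 -0.  -1.4] twist -0.0011977531690664457 rot [ 1.7988e+02 -1.2000e-01 -1.7257e+02] pos [ 422.3 -318.1  186.6] q [-37.    1.4  -0.5  88.3   0.  -44.4]
```

View pics/w1.png

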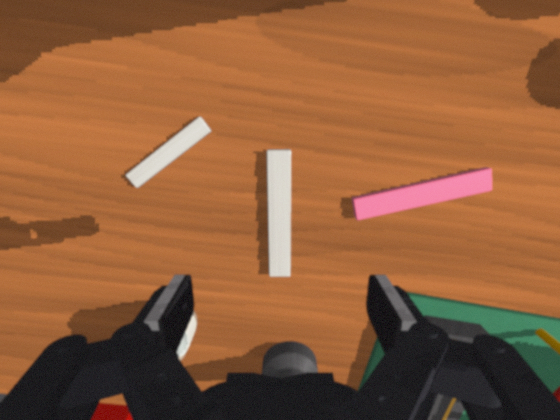

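The wrist view shows the bar at (279,213), aligned between the open fingers, with the small bar at (168,152) and the pink one at (423,193) clear of them. Descending and gripping.

{"method": "apply_moves", "body": {"motion": [{"jaw":1,"xyz":[0,0,60],"twist":0},{"jaw":1,"xyz":[0,0,120],"twist":0},{"jaw":1,"xyz":[0,0,155],"twist":0},{"jaw":1,"xyz":[0,0,168],"twist":0},{"jaw":1,"xyz":[0,0,168],"twist":0}]}}

```text
time: 3.02
ee_pos: [0.4227, -0.3165, 0.021]
tcp_rot: [-180.0, 0.0, -172.4]
wrist_force: [-0.0, -0.2, 0.0]
opening: 0.0856
grasp_force: 0.0
```

{"method": "apply_moves", "body": {"motion": [{"jaw":-0.6,"xyz":[0,0,0],"twist":0},{"jaw":-0.6,"xyz":[0,0,0],"twist":0},{"jaw":-0.6,"xyz":[0,0,0],"twist":0},{"jaw":-0.6,"xyz":[0,0,0],"twist":0},{"jaw":-0.6,"xyz":[0,0,0],"twist":0}], "grip_force": 60}}

```text
time: 3.65
ee_pos: [0.4227, -0.3177, 0.0212]
tcp_rot: [-179.9, 0.1, -172.5]
wrist_force: [-0.4, 0.6, 5.4]
opening: 0.0218
grasp_force: 59.2
```

{"method": "apply_moves", "body": {"motion": [{"jaw":-1,"xyz":[0,0,-30],"twist":0},{"jaw":-1,"xyz":[0,0,-60],"twist":0},{"jaw":-1,"xyz":[0,0,-60],"twist":0}]}}

```text
time: 4.03
ee_pos: [0.4232, -0.3181, 0.0823]
tcp_rot: [-179.9, 0.1, -172.5]
wrist_force: [-1.4, -0.0, -3.1]
opening: 0.0218
grasp_force: 59.4
```

```bash
python3 -c "
from h import *
go(435,-94,79,176.4)"
```

```text
tool shift [-40.9 220.6   2.9] twist 0.1938761226049431 rot [-1.7986e+02  1.4000e-01 -1.7249e+02] pos [ 423.2 -318.1   82.3] q [-36.9   2.  -11.4  76.4  -0.  -44.4]
```

{"method": "apply_moves", "body": {"motion": [{"jaw":-1,"xyz":[-10,55,2],"twist":0.05},{"jaw":-1,"xyz":[-20,110,2],"twist":0.1},{"jaw":-1,"xyz":[-30,165,2],"twist":0.15},{"jaw":-1,"xyz":[-41,220,2],"twist":0.194},{"jaw":-1,"xyz":[-41,220,2],"twist":0.194}]}}

```text
time: 4.65
ee_pos: [0.4336, -0.0906, 0.0769]
tcp_rot: [179.9, -0.1, 176.7]
wrist_force: [-0.6, -0.9, -1.8]
opening: 0.0218
grasp_force: 59.8
```

```bash
python3 - <<'E'
from h import *
go(435,-94,79,176.4)
im,d,w=shot('wrist');save(im,'w2.png')
t,dt,tw=shot('top');np.savez('t2',im=t,w=tw)
save(cv2.resize(t[130:300,230:400],None,fx=3.4,fy=3.4,interpolation=cv2.INTER_CUBIC),'t2.png')
E
```

```text
tool shift [-1.6 -3.3 -2.1] twist 0.0044390186579662365 rot [ 1.7995e+02 -1.0000e-01  1.7665e+02] pos [433.6 -90.6  76.9] q [-11.8  -9.5 -22.9  76.7   0.   -8.5]
```

View pics/w2.png

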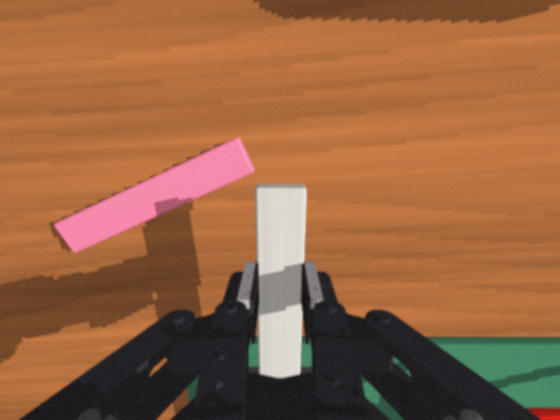

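View pics/t2.png

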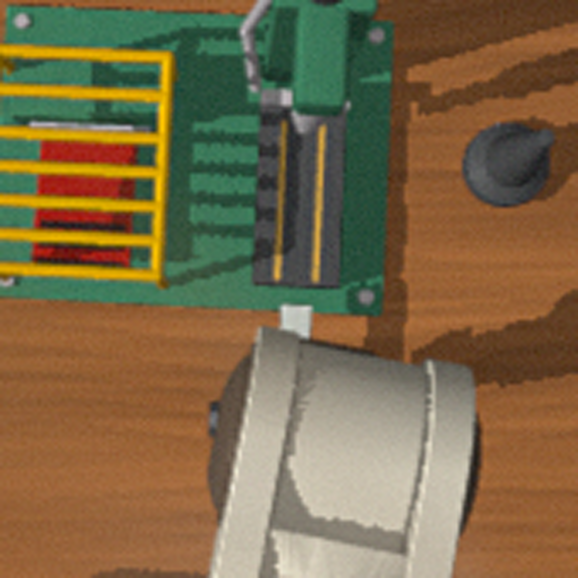

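The bar is gripped straight: its near end is at wrist (281,186), and its far end is at crop (296,318) in front of the brass lines at (281,200) and (319,200). Next I measure the far end against the lines.

```bash
python3 - <<'E'
from h import *
z=np.load('t2.npz');im,w=z['im'],z['w']
hsv=cv2.cvtColor(im,cv2.COLOR_RGB2HSV);H,S,V=[hsv[...,i].astype(int) for i in range(3)]
v,u=np.mgrid[:420,:560]
def box(a,b,c,d):return (u>=a)&(u<=b)&(v>=c)&(v<=d)
def pc(P,n):
    c=np.array([650.,-17.]);a=np.radians(-3.6);R=np.array([[np.cos(a),-np.sin(a)],[np.sin(a),np.cos(a)]])
    q=(P[:,:2]*1000-c)@R;f=np.polyfit(q[:,0],q[:,1],1);print(n,len(q),'mean',q.mean(0).round(1),'slope deg',np.degrees(np.arctan(f[0])).round(2),q.min(0).round(1),q.max(0).round(1))
for a,b in((308,318),(319,330)):
    m=box(a,b,165,212)&(H>12)&(H<30)&(S>100)&(V>100); vv,uu=np.nonzero(m);pc(plane('top',np.c_[uu,vv],.045),'line')
m=box(311,323,219,229)&(S<60)&(V>120);vv,uu=np.nonzero(m);pc(plane('top',np.c_[uu,vv],.067),'barend')
m=box(250,400,130,300)&(H>60)&(H<90)&(S>60);
print(w[300:301,300])
go(*[650+np.cos(np.radians(-3.6))*-50+np.sin(np.radians(-3.6))*90, -17+np.sin(np.radians(-3.6))*-50-np.cos(np.radians(-3.6))*90],76,176.4)
E
```

```text
line 81 mean [-43.5 -74.1] slope deg 0.11 [-101.8  -76.7] [ 26.1 -70.9]
line 103 mean [ -36.1 -104.8] slope deg 0.04 [-100.3 -107.8] [  24.8 -101.7]
barend 79 mean [-133.1  -89.5] slope deg 9.04 [-147.6 -101.3] [-121.5  -76.8]
[[ 0.38437278 -0.04323546  0.54184371]]
tool shift [-161.    -0.6    1. ] twist 0.0020389769437852796 rot [-1.8000e+02 -8.0000e-02  1.7652e+02] pos [433.8 -93.3  77.2] q [-12.1  -9.4 -22.8  76.7  -0.   -8.6]
```

{"method": "apply_moves", "body": {"motion": [{"jaw":-1,"xyz":[-45,-0.5,0],"twist":0},{"jaw":-1,"xyz":[-90,-0.5,0],"twist":0},{"jaw":-1,"xyz":[-130,-0.5,0],"twist":0},{"jaw":-1,"xyz":[-148,-0.5,0],"twist":0},{"jaw":-1,"xyz":[-150,-0.5,3],"twist":0}]}}

```text
time: 5.38
ee_pos: [0.5842, -0.1053, 0.0739]
tcp_rot: [-180.0, -0.1, 176.3]
wrist_force: [0.2, 0.0, -3.3]
opening: 0.0217
grasp_force: 59.8
```

{"method": "apply_moves", "body": {"motion": [{"jaw":-1,"xyz":[0,0,4],"twist":0},{"jaw":-1,"xyz":[0,0,6],"twist":0},{"jaw":-1,"xyz":[0,0,7],"twist":0},{"jaw":-1,"xyz":[-3,0,7],"twist":0},{"jaw":-1,"xyz":[-5,0,7],"twist":0}]}}

```text
time: 6.0
ee_pos: [0.5891, -0.104, 0.0687]
tcp_rot: [-180.0, 0.0, 176.4]
wrist_force: [-0.4, 0.1, -3.0]
opening: 0.0217
grasp_force: 59.8
```

{"method": "apply_moves", "body": {"motion": [{"jaw":-1,"xyz":[-1,0,1],"twist":0},{"jaw":-1,"xyz":[-2,0,1.5],"twist":0},{"jaw":-1,"xyz":[-3,0,1.5],"twist":0},{"jaw":-1,"xyz":[-4,0,1.5],"twist":0},{"jaw":-1,"xyz":[-4,0,1.5],"twist":0}]}}

```text
time: 6.62
ee_pos: [0.5929, -0.1043, 0.0668]
tcp_rot: [180.0, 0.0, 176.4]
wrist_force: [0.5, 0.8, -1.9]
opening: 0.0218
grasp_force: 59.8
```

{"method": "apply_moves", "body": {"motion": [{"jaw":-1,"xyz":[-1,0,0.5],"twist":0},{"jaw":-1,"xyz":[-2,0,0.8],"twist":0},{"jaw":-1,"xyz":[-3,0,0.8],"twist":0},{"jaw":-1,"xyz":[-3,0,0.8],"twist":0}]}}

```text
time: 7.12
ee_pos: [0.5947, -0.1045, 0.0663]
tcp_rot: [-180.0, -0.1, 176.4]
wrist_force: [-8.9, -0.2, 4.7]
opening: 0.0217
grasp_force: 60.6
```

{"method": "apply_moves", "body": {"motion": [{"jaw":0.1,"xyz":[0,0,0],"twist":0},{"jaw":0.1,"xyz":[0,0,0],"twist":0},{"jaw":0.1,"xyz":[0,0,0],"twist":0},{"jaw":0.1,"xyz":[0,0,-20],"twist":0},{"jaw":0.1,"xyz":[0,0,-40],"twist":0}]}}

```text
time: 7.75
ee_pos: [0.5958, -0.1045, 0.1064]
tcp_rot: [180.0, -0.0, 176.4]
wrist_force: [0.5, 0.1, -0.1]
opening: 0.0469
grasp_force: 0.0
```

{"method": "apply_moves", "body": {"motion": [{"jaw":0.1,"xyz":[50,0,-20],"twist":0},{"jaw":0.1,"xyz":[105,0,-50],"twist":0},{"jaw":-1,"xyz":[150,0,-90],"twist":0},{"jaw":-1,"xyz":[190,0,-120],"twist":0},{"jaw":-1,"xyz":[200,0,-120],"twist":0}]}}

```text
time: 8.38
ee_pos: [0.3956, -0.0921, 0.229]
tcp_rot: [-179.9, 0.3, 176.4]
wrist_force: [0.3, -0.5, -0.7]
opening: 0.0002
grasp_force: 0.0
```

```bash
python3 - <<'E'
from h import *
go(430,70,150,176.4)
t,dt,tw=shot('top')
hsv=cv2.cvtColor(t,cv2.COLOR_RGB2HSV);H,S,V=[hsv[...,i].astype(int) for i in range(3)]
v,u=np.mgrid[:420,:560]
rectz('top',(u>300)&(u<335)&(v>150)&(v<215)&(S<45)&(V>140),.055,'bar')
save(cv2.resize(t[120:250,200:370],None,fx=4,fy=4,interpolation=cv2.INTER_CUBIC),'t3.png')
E
```

```text
tool shift [-23.6 164.   79. ] twist -0.00033816078821746846 rot [-179.95    0.31  176.38] pos [395.6 -92.1 229. ] q [-13.1 -15.3 -10.8  94.1   0.   -9.5]
bar 365 mean [ 603.1 -105.7] rect [ 603.3 -105.8] [ 23.2 116.6] 86.1 axis 175.9
```

View pics/t3.png

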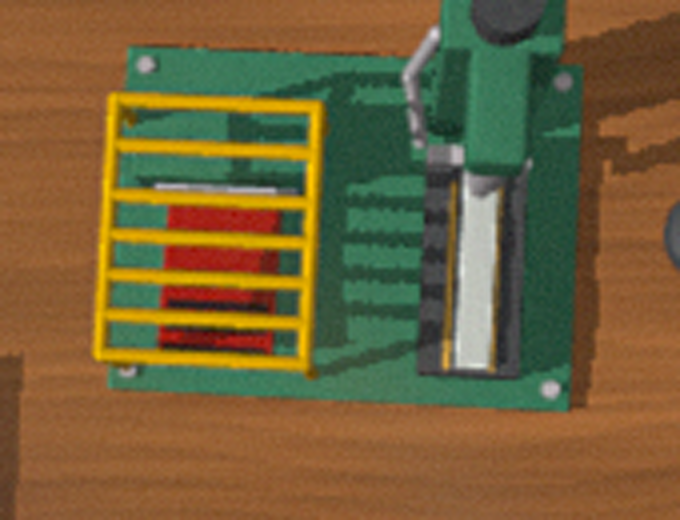

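The bar lies between the brass lines, centred near (478,280), with its end under the stamp. The moves only shift along the tool's axes and twist about its own z, so I'll test in free air what the arm does at its reach limit, in case that gives a tilt.

{"method": "apply_moves", "body": {"motion": [{"jaw":-1,"xyz":[-24,164,-120],"twist":0},{"jaw":-1,"xyz":[-24,164,-120],"twist":0},{"jaw":-1,"xyz":[-24,164,-120],"twist":0},{"jaw":-1,"xyz":[-24,164,-120],"twist":0},{"jaw":-1,"xyz":[-24,164,-120],"twist":0}]}}

```text
time: 9.05
ee_pos: [0.4316, 0.0713, 0.345]
tcp_rot: [-180.0, -0.1, 176.5]
wrist_force: [0.4, -0.0, -0.6]
opening: -0.0002
grasp_force: 0.0
```

{"method": "apply_moves", "body": {"motion": [{"jaw":-1,"xyz":[-62,0,0],"twist":0},{"jaw":-1,"xyz":[-124,0,0],"twist":0},{"jaw":-1,"xyz":[-186,0,0],"twist":0},{"jaw":-1,"xyz":[-248,0,0],"twist":0},{"jaw":-1,"xyz":[-310,0,0],"twist":0}]}}

```text
time: 9.68
ee_pos: [0.706, 0.0512, 0.3425]
tcp_rot: [180.0, 0.2, 176.3]
wrist_force: [0.2, 0.1, 1.8]
opening: 0.0003
grasp_force: 0.0
```

{"method": "apply_moves", "body": {"motion": [{"jaw":-1,"xyz":[-60,0,0],"twist":0},{"jaw":-1,"xyz":[-120,0,0],"twist":0}]}}

```text
time: 9.93
ee_pos: [0.7644, 0.0418, 0.3028]
tcp_rot: [179.7, 2.4, 176.3]
wrist_force: [0.5, -0.4, 0.5]
opening: 0.0001
grasp_force: 0.0
```

{"method": "apply_moves", "body": {"motion": [{"jaw":-1,"xyz":[-60,0,0],"twist":0},{"jaw":-1,"xyz":[-120,0,-30],"twist":0},{"jaw":-1,"xyz":[-180,0,-60],"twist":0}]}}

```text
time: 10.3
ee_pos: [0.8042, 0.0311, 0.2915]
tcp_rot: [179.3, 6.4, 176.3]
wrist_force: [-0.6, 0.1, 0.0]
opening: 0.0001
grasp_force: 0.0
```

```bash
python3 -c "
from h import *
go(600,60,300)"
```

```text
tool shift [203.4  16.1 -31.1] twist None rot [179.28   6.41 176.31] pos [804.2  31.1 291.5] q [2.200e+00 4.600e+01 7.070e+01 1.082e+02 1.000e-01 5.800e+00]
```

{"method": "apply_moves", "body": {"motion": [{"jaw":-1,"xyz":[60,0,0],"twist":0},{"jaw":-1,"xyz":[120,0,0],"twist":0},{"jaw":-1,"xyz":[180,0,0],"twist":0},{"jaw":-1,"xyz":[180,0,0],"twist":0}]}}

```text
time: 10.8
ee_pos: [0.6312, 0.0429, 0.2735]
tcp_rot: [179.3, 6.5, 176.4]
wrist_force: [-0.4, 0.8, 1.9]
opening: -0.0002
grasp_force: 0.0
```

The tilt gained at the reach limit persists afterwards and has the right sign (pointing away and down). I'll line the tool plane up with the base axis and build up the tilt in free air.

{"method": "apply_moves", "body": {"motion": [{"jaw":-1,"xyz":[0,-50,-30],"twist":0},{"jaw":-1,"xyz":[-30,-85,-60],"twist":0},{"jaw":-1,"xyz":[-90,-85,-60],"twist":0},{"jaw":-1,"xyz":[-150,-85,-60],"twist":0},{"jaw":-1,"xyz":[-210,-85,-60],"twist":0}]}}

```text
time: 11.42
ee_pos: [0.7789, -0.0523, 0.3392]
tcp_rot: [179.3, 8.0, 176.3]
wrist_force: [92.2, -5.6, 48.0]
opening: 0.0003
grasp_force: 0.0
```

{"method": "apply_moves", "body": {"motion": [{"jaw":-1,"xyz":[-60,0,0],"twist":0},{"jaw":-1,"xyz":[-120,0,0],"twist":0},{"jaw":-1,"xyz":[-180,0,0],"twist":0},{"jaw":-1,"xyz":[-240,0,0],"twist":0},{"jaw":-1,"xyz":[-300,0,0],"twist":0}]}}

```text
time: 12.05
ee_pos: [0.8533, -0.0556, 0.2773]
tcp_rot: [179.3, 11.6, 176.3]
wrist_force: [-0.3, 0.0, -1.0]
opening: -0.0001
grasp_force: 0.0
```

```bash
python3 -c "
from h import *
go(600,60,300)"
```

```text
tool shift [250.4  99.9 -73.2] twist None rot [179.28  11.56 176.3 ] pos [853.3 -55.6 277.3] q [ -4.   47.6  70.8 101.7   0.8  -0.3]
```

{"method": "apply_moves", "body": {"motion": [{"jaw":-1,"xyz":[-60,0,-15],"twist":0},{"jaw":-1,"xyz":[-120,0,-30],"twist":0},{"jaw":-1,"xyz":[-180,0,-45],"twist":0},{"jaw":-1,"xyz":[-240,0,-60],"twist":0},{"jaw":-1,"xyz":[-300,0,-75],"twist":0}]}}

```text
time: 12.68
ee_pos: [0.8895, -0.0576, 0.2682]
tcp_rot: [179.3, 15.3, 176.2]
wrist_force: [-0.3, 0.4, -0.7]
opening: -0.0004
grasp_force: 0.0
```

{"method": "apply_moves", "body": {"motion": [{"jaw":-1,"xyz":[-60,0,0],"twist":0},{"jaw":-1,"xyz":[-120,0,0],"twist":0},{"jaw":-1,"xyz":[-180,0,0],"twist":0},{"jaw":-1,"xyz":[-240,0,0],"twist":0},{"jaw":-1,"xyz":[-300,0,0],"twist":0}]}}

```text
time: 13.3
ee_pos: [0.9406, -0.0602, 0.2376]
tcp_rot: [179.3, 19.3, 176.2]
wrist_force: [0.0, 0.1, -0.5]
opening: -0.0002
grasp_force: 0.0
```

{"method": "apply_moves", "body": {"motion": [{"jaw":-1,"xyz":[-60,0,-10],"twist":0},{"jaw":-1,"xyz":[-120,0,-20],"twist":0},{"jaw":-1,"xyz":[-180,0,-30],"twist":0},{"jaw":-1,"xyz":[-240,0,-40],"twist":0},{"jaw":-1,"xyz":[-300,0,-50],"twist":0}]}}

```text
time: 13.92
ee_pos: [0.9676, -0.062, 0.2483]
tcp_rot: [179.2, 23.3, 176.1]
wrist_force: [0.1, 0.8, -0.2]
opening: 0.0003
grasp_force: 0.0
```

{"method": "apply_moves", "body": {"motion": [{"jaw":-1,"xyz":[-60,0,0],"twist":0},{"jaw":-1,"xyz":[-120,0,0],"twist":0},{"jaw":-1,"xyz":[-180,0,0],"twist":0},{"jaw":-1,"xyz":[-240,0,0],"twist":0},{"jaw":-1,"xyz":[-300,0,0],"twist":0}]}}

```text
time: 14.55
ee_pos: [1.0029, -0.064, 0.2451]
tcp_rot: [179.2, 27.4, 176.1]
wrist_force: [0.1, -0.5, -0.1]
opening: -0.0006
grasp_force: 0.0
```

{"method": "apply_moves", "body": {"motion": [{"jaw":-1,"xyz":[-60,0,0],"twist":0},{"jaw":-1,"xyz":[-120,0,0],"twist":0},{"jaw":-1,"xyz":[-180,0,0],"twist":0},{"jaw":-1,"xyz":[-240,0,0],"twist":0},{"jaw":-1,"xyz":[-300,0,0],"twist":0}]}}

```text
time: 15.18
ee_pos: [1.0306, -0.0658, 0.2554]
tcp_rot: [179.2, 31.5, 176.0]
wrist_force: [1.1, 0.1, 0.3]
opening: 0.0001
grasp_force: 0.0
```

```bash
python3 -c "
from h import *
go(600,60,300)"
```

```text
tool shift [ 350.7   99.3 -265.4] twist None rot [179.19  31.45 176.01] pos [1030.6  -65.8  255.4] q [-3.8 52.9 70.7 76.4  0.7  0.1]
```

{"method": "apply_moves", "body": {"motion": [{"jaw":-1,"xyz":[-60,0,0],"twist":0},{"jaw":-1,"xyz":[-120,0,0],"twist":0},{"jaw":-1,"xyz":[-180,0,0],"twist":0},{"jaw":-1,"xyz":[-240,0,0],"twist":0},{"jaw":-1,"xyz":[-300,0,0],"twist":0}]}}

```text
time: 15.8
ee_pos: [1.0518, -0.0674, 0.277]
tcp_rot: [179.1, 35.5, 175.9]
wrist_force: [-0.5, -0.6, 0.1]
opening: 0.0004
grasp_force: 0.0
```

{"method": "apply_moves", "body": {"motion": [{"jaw":-1,"xyz":[-60,0,0],"twist":0},{"jaw":-1,"xyz":[-120,0,0],"twist":0},{"jaw":-1,"xyz":[-180,0,0],"twist":0},{"jaw":-1,"xyz":[-240,0,0],"twist":0},{"jaw":-1,"xyz":[-300,0,0],"twist":0}]}}

```text
time: 16.42
ee_pos: [1.067, -0.0686, 0.3082]
tcp_rot: [179.1, 39.5, 175.9]
wrist_force: [-0.3, -0.2, -0.4]
opening: -0.0003
grasp_force: 0.0
```

{"method": "apply_moves", "body": {"motion": [{"jaw":-1,"xyz":[-60,0,0],"twist":0},{"jaw":-1,"xyz":[-120,0,0],"twist":0},{"jaw":-1,"xyz":[-180,0,0],"twist":0},{"jaw":-1,"xyz":[-240,0,0],"twist":0},{"jaw":-1,"xyz":[-300,0,0],"twist":0}]}}

```text
time: 17.05
ee_pos: [1.0764, -0.0697, 0.3472]
tcp_rot: [179.0, 43.5, 175.8]
wrist_force: [-0.4, 0.1, -0.1]
opening: -0.0001
grasp_force: 0.0
```

```bash
python3 -c "
from h import *
go(760,85,340);go(470,80,250)"
```

```text
tool shift [ 242.2  134.7 -217.5] twist None rot [179.03  43.49 175.78] pos [1076.4  -69.7  347.2] q [-3.9 50.1 70.7 67.2  0.7  0.2]
tool shift [ 513.7  110.6 -351.4] twist None rot [179.03  43.49 175.78] pos [1076.4  -69.7  347.2] q [-3.9 50.1 70.7 67.2  0.7  0.2]
```

{"method": "apply_moves", "body": {"motion": [{"jaw":-1,"xyz":[30,8,-30],"twist":0},{"jaw":-1,"xyz":[70,18,-70],"twist":0},{"jaw":-1,"xyz":[110,28,-110],"twist":0},{"jaw":-1,"xyz":[150,38,-150],"twist":0},{"jaw":-1,"xyz":[190,48,-190],"twist":0}]}}

```text
time: 17.68
ee_pos: [0.8389, -0.0121, 0.3542]
tcp_rot: [179.0, 43.5, 175.8]
wrist_force: [0.3, -0.4, 1.2]
opening: -0.0002
grasp_force: 0.0
```

{"method": "apply_moves", "body": {"motion": [{"jaw":-1,"xyz":[42,10,-38],"twist":0},{"jaw":-1,"xyz":[85,21,-78],"twist":0},{"jaw":-1,"xyz":[127,31,-117],"twist":0},{"jaw":-1,"xyz":[170,42,-156],"twist":0},{"jaw":-1,"xyz":[212,52,-195],"twist":0}]}}

```text
time: 18.3
ee_pos: [0.5549, 0.0575, 0.3504]
tcp_rot: [179.0, 43.6, 175.7]
wrist_force: [-0.6, 0.7, 1.0]
opening: 0.0004
grasp_force: 0.0
```

```bash
python3 -c "
from h import *
go(470,80,250)"
```

```text
tool shift [131.8  15.9  13.6] twist None rot [179.01  43.56 175.75] pos [554.9  57.5 350.4] q [ 10.2 -32.2 -21.1  58.2  -8.9  10.5]
```

```bash
python3 -c "
from h import *
go(470,80,220);go(484,78.6,155)"
```

```text
tool shift [152.5  15.6  35.3] twist None rot [179.01  43.56 175.75] pos [554.9  57.5 350.4] q [ 10.2 -32.2 -21.1  58.2  -8.9  10.5]
tool shift [187.1  14.2  92.1] twist None rot [179.01  43.56 175.75] pos [554.9  57.5 350.4] q [ 10.2 -32.2 -21.1  58.2  -8.9  10.5]
```

{"method": "apply_moves", "body": {"motion": [{"jaw":-1,"xyz":[50,4,0],"twist":0},{"jaw":-1,"xyz":[100,10,10],"twist":0},{"jaw":-1,"xyz":[152,15,35],"twist":0},{"jaw":-1,"xyz":[185,14,80],"twist":0},{"jaw":-1,"xyz":[187,14,92],"twist":0}]}}

```text
time: 18.92
ee_pos: [0.4845, 0.078, 0.1509]
tcp_rot: [179.2, 43.3, 175.9]
wrist_force: [-0.3, -0.3, 0.8]
opening: 0.0004
grasp_force: 0.0
```

```bash
python3 -c "
from h import *
go(552.8,74.3,78)
im,d,w=shot('wrist');save(im,'w3.png')
t,dt,tw=shot('scene');np.savez('s3',im=t,w=tw)
hsv=cv2.cvtColor(t,cv2.COLOR_RGB2HSV);H,S,V=[hsv[...,i].astype(int) for i in range(3)]
v,u=np.mgrid[:420,:560]
m=((H<5)|(H>174))&(S>150)&(u>280)&(u<335)&(v>215)&(v<270)
a=np.radians(-3.6);R=np.array([[np.cos(a),-np.sin(a)],[np.sin(a),np.cos(a)]])
q=(tw[m][:,:2]*1000-[650,-17])@R;print(m.sum(),np.percentile(q,[2,50,98],axis=0).round(1),np.percentile(tw[m][:,2]*1000,[5,50,95]))
"
```

```text
tool shift [  0.1  -0.2 100. ] twist None rot [179.16  43.26 175.9 ] pos [484.5  78.  150.9] q [ 16.2 -46.1 -49.8  44.6 -12.9  15. ]
216 [[-82.2  49.8]
 [-25.   84. ]
 [  7.5 120.8]] [34.69969457 41.0848181  50.00023153]
```

View pics/w3.png

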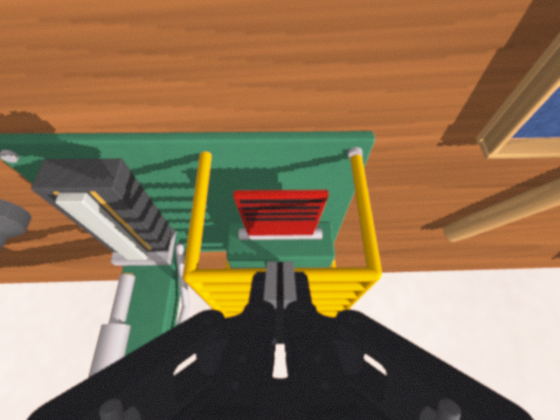

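The fingertips at (281,275) aim at the middle of the pedal at (282,205), between the guard's legs at (200,210) and (365,210). Sliding in.

{"method": "apply_moves", "body": {"motion": [{"jaw":-1,"xyz":[0,0,25],"twist":0},{"jaw":-1,"xyz":[0,0,50],"twist":0},{"jaw":-1,"xyz":[0,0,75],"twist":0},{"jaw":-1,"xyz":[0,0,92],"twist":0},{"jaw":-1,"xyz":[0,0,96],"twist":0}]}}

```text
time: 19.65
ee_pos: [0.5536, 0.0749, 0.0874]
tcp_rot: [179.0, 43.6, 175.7]
wrist_force: [-1.1, 1.0, 1.0]
opening: 0.0002
grasp_force: 0.0
```

```bash
python3 -c "
from h import *
go(552.8,74.3,73);go(550.8,74.3,54.5)
print(sensors.get_obs()['wrist_force'])"
```

```text
tool shift [10.5 -0.9  9.9] twist None rot [179.    43.6  175.71] pos [553.6  74.9  87.4] q [ 12.8 -32.1 -50.3  29.2 -10.7  12.5]
tool shift [24.7 -1.2 21.9] twist None rot [179.    43.6  175.71] pos [553.6  74.9  87.4] q [ 12.8 -32.1 -50.3  29.2 -10.7  12.5]
[-1.1034376   1.03153011  0.95665182]
```

{"method": "apply_moves", "body": {"motion": [{"jaw":-1,"xyz":[4,0,4],"twist":0},{"jaw":-1,"xyz":[8,0,8],"twist":0},{"jaw":-1,"xyz":[11,-1,10],"twist":0},{"jaw":-1,"xyz":[13,-1,12],"twist":0},{"jaw":-1,"xyz":[15,-1,13.5],"twist":0}]}}

```text
time: 20.27
ee_pos: [0.5509, 0.0745, 0.0662]
tcp_rot: [179.0, 43.6, 175.8]
wrist_force: [-2.8, 0.8, 6.3]
opening: 0.0003
grasp_force: 2.5
```

{"method": "apply_moves", "body": {"motion": [{"jaw":-1,"xyz":[2,0,2],"twist":0},{"jaw":-1,"xyz":[4,0,4],"twist":0},{"jaw":-1,"xyz":[6,0,6],"twist":0},{"jaw":-1,"xyz":[7.5,0,7.5],"twist":0},{"jaw":-1,"xyz":[7.5,0,7.5],"twist":0}]}}

```text
time: 20.9
ee_pos: [0.5507, 0.0745, 0.0558]
tcp_rot: [179.0, 43.6, 175.7]
wrist_force: [-4.1, 0.0, 7.5]
opening: 0.0
grasp_force: 3.6
```

```bash
python3 -c "
from h import *
go(552,74.3,53)"
```

```text
tool shift [ 1.  -0.2  2.9] twist None rot [179.01  43.64 175.75] pos [550.7  74.5  55.8] q [ 12.9 -30.9 -53.3  25.  -10.8  12.5]
```

Not on the stop yet; I'll continue until the force rises past about 9 N.

{"method": "apply_moves", "body": {"motion": [{"jaw":-1,"xyz":[1,0,1],"twist":0},{"jaw":-1,"xyz":[2,0,2],"twist":0},{"jaw":-1,"xyz":[2.5,0,2.5],"twist":0},{"jaw":-1,"xyz":[2.5,0,2.5],"twist":0}]}}

```text
time: 21.4
ee_pos: [0.5507, 0.0746, 0.0524]
tcp_rot: [179.0, 43.7, 175.7]
wrist_force: [-4.8, -1.5, 7.4]
opening: -0.0004
grasp_force: 4.0
```

{"method": "apply_moves", "body": {"motion": [{"jaw":-1,"xyz":[1,0,1],"twist":0},{"jaw":-1,"xyz":[2,0,2],"twist":0},{"jaw":-1,"xyz":[2,0,2],"twist":0}]}}

```text
time: 21.78
ee_pos: [0.5516, 0.0747, 0.0514]
tcp_rot: [179.0, 43.8, 175.7]
wrist_force: [-9.4, -1.9, 15.2]
opening: -0.0002
grasp_force: 7.7
```

{"method": "apply_moves", "body": {"motion": [{"jaw":-1,"xyz":[0,0,0],"twist":0},{"jaw":-1,"xyz":[0,0,0],"twist":0},{"jaw":-1,"xyz":[0,0,0],"twist":0},{"jaw":-1,"xyz":[0,0,0],"twist":0},{"jaw":-1,"xyz":[0,0,0],"twist":0}]}}

```text
time: 22.4
ee_pos: [0.5516, 0.0747, 0.0515]
tcp_rot: [179.0, 43.8, 175.7]
wrist_force: [-9.3, -1.2, 15.4]
opening: -0.0001
grasp_force: 7.6
```

```bash
cat > ped.py <<'E'
from h import *
a=np.radians(-3.6);R=np.array([[np.cos(a),-np.sin(a)],[np.sin(a),np.cos(a)]])
def fit(im,w,n):
    hsv=cv2.cvtColor(im,cv2.COLOR_RGB2HSV);H,S,V=[hsv[...,i].astype(int) for i in range(3)]
    q=(w[...,:2]*1000-[650,-17])@R;z=w[...,2]*1000
    m=((H<5)|(H>174))&(S>130)&(abs(q[...,1]-85)<36)&(q[...,0]<0)&(q[...,0]>-105)&(z<65)&(z>15)
    f=np.polyfit(q[m][:,0],z[m],1,w=None);s=abs(np.polyval(f,q[m][:,0])-z[m])<6
    f=np.polyfit(q[m][s][:,0],z[m][s],1);print(n,m.sum(),'slope',f[0].round(3),'z at -60',np.polyval(f,-60).round(1),'z at -90',np.polyval(f,-90).round(1))
o=np.load('top.npz');fit(o['im'],o['w'],'rest top');o=np.load('s3.npz');fit(o['im'],o['w'],'rest scene')
for n in('top','scene'):
    im,d,w=shot(n);fit(im,w,'now '+n)
print(sensors.get_obs()['wrist_force'])
E
python3 ped.py
```

```text
rest top 396 slope -0.163 z at -60 46.0 z at -90 50.9
rest scene 159 slope -0.178 z at -60 47.5 z at -90 52.9
now top 385 slope -0.001 z at -60 32.8 z at -90 32.8
now scene 170 slope 0.011 z at -60 34.2 z at -90 33.9
[-9.18483513 -1.50167368 14.77512185]
```

The slope has changed by about 0.16 rad, so the pedal is on its stop. I'll hold it out, then release and back away.

{"method": "apply_moves", "body": {"motion": [{"jaw":-1,"xyz":[0,0,0],"twist":0},{"jaw":-1,"xyz":[0,0,0],"twist":0},{"jaw":-1,"xyz":[0,0,0],"twist":0},{"jaw":-1,"xyz":[0,0,0],"twist":0},{"jaw":-1,"xyz":[0,0,0],"twist":0}]}}

```text
time: 23.12
ee_pos: [0.5516, 0.0747, 0.0514]
tcp_rot: [179.0, 43.8, 175.7]
wrist_force: [-8.4, -1.8, 15.3]
opening: -0.0001
grasp_force: 7.6
```

{"method": "apply_moves", "body": {"motion": [{"jaw":-1,"xyz":[-5,0,-5],"twist":0},{"jaw":-1,"xyz":[-10,0,-10],"twist":0},{"jaw":-1,"xyz":[-15,0,-15],"twist":0},{"jaw":-1,"xyz":[-21,0,-21],"twist":0},{"jaw":-1,"xyz":[-24,0,-24],"twist":0}]}}

```text
time: 23.75
ee_pos: [0.5503, 0.074, 0.0817]
tcp_rot: [179.1, 43.4, 175.8]
wrist_force: [0.1, 1.0, -0.5]
opening: 0.0
grasp_force: 0.0
```

{"method": "apply_moves", "body": {"motion": [{"jaw":-1,"xyz":[0,0,-25],"twist":0},{"jaw":-1,"xyz":[0,0,-55],"twist":0},{"jaw":-1,"xyz":[0,0,-85],"twist":0},{"jaw":-1,"xyz":[0,0,-105],"twist":0},{"jaw":-1,"xyz":[0,0,-110],"twist":0}]}}

```text
time: 24.38
ee_pos: [0.4749, 0.078, 0.1627]
tcp_rot: [179.0, 43.6, 175.8]
wrist_force: [0.5, 0.5, -0.3]
opening: -0.0001
grasp_force: 0.0
```

```bash
python3 ped.py; python3 -c "
from h import *
go(500,-98,150)
go(550,-101.5,110)"
```

```text
rest top 396 slope -0.163 z at -60 46.0 z at -90 50.9
rest scene 159 slope -0.178 z at -60 47.5 z at -90 52.9
now top 393 slope -0.165 z at -60 45.9 z at -90 50.9
now scene 170 slope -0.189 z at -60 47.9 z at -90 53.6
[0.96143252 0.02062921 0.17365865]
tool shift [ -19.3 -174.2   31.5] twist None rot [179.03  43.52 175.79] pos [475.1  77.9 161.7] q [ 16.6 -48.  -49.5  46.7 -13.3  15.4]
tool shift [ -28.1 -175.1   95. ] twist None rot [179.03  43.52 175.79] pos [475.1  77.9 161.7] q [ 16.6 -48.  -49.5  46.7 -13.3  15.4]
```

```bash
python3 -c "
from h import *
go(522,-99.3,139.5)"
```

```text
tool shift [ -28.  -174.3   54.3] twist None rot [179.03  43.52 175.79] pos [475.1  77.9 161.7] q [ 16.6 -48.  -49.5  46.7 -13.3  15.4]
```

{"method": "apply_moves", "body": {"motion": [{"jaw":-0.5,"xyz":[0,-50,0],"twist":0},{"jaw":0.1,"xyz":[0,-100,0],"twist":0},{"jaw":0.1,"xyz":[-14,-150,27],"twist":0},{"jaw":0.1,"xyz":[-28,-174,54],"twist":0},{"jaw":0.1,"xyz":[-28,-174,54],"twist":0}]}}

```text
time: 25.1
ee_pos: [0.5215, -0.1013, 0.1362]
tcp_rot: [179.0, 43.2, 175.5]
wrist_force: [-1.3, 0.9, -1.2]
opening: 0.047
grasp_force: 0.0
```

```bash
python3 - <<'E'
from h import *
im,d,w=shot('wrist');save(im,'w4.png')
hsv=cv2.cvtColor(im,cv2.COLOR_RGB2HSV);S=hsv[...,1].astype(int);V=hsv[...,2].astype(int)
m=(S<45)&(V>120)&(abs(w[...,2]-.055)<.006)&(abs(w[...,0]-.58)<.07)&(abs(w[...,1]+.105)<.04)
rectz('wrist',m,.055,'bar')
go(591,-104.3,67)
E
```

```text
bar 2046 mean [ 583.  -101.6] rect [ 594.1 -102.4] [ 23.5 115.3] 86.0 axis 176.0
tool shift [-2.9 -0.6 98.9] twist None rot [178.95  43.25 175.6 ] pos [ 521.2 -100.2  137.1] q [-15.1 -39.2 -48.4  38.2   8.3  -7.8]
```

View pics/w4.png

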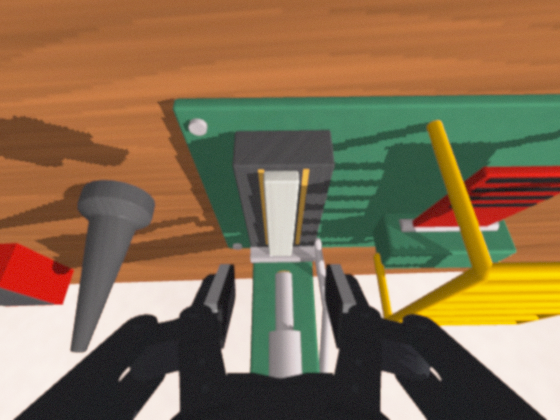

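The bar (280,210) is still between the lines and the fingers straddle it. Advancing and gripping.

{"method": "apply_moves", "body": {"motion": [{"jaw":0.1,"xyz":[-1,0,30],"twist":0},{"jaw":0.1,"xyz":[-2,0,60],"twist":0},{"jaw":0.1,"xyz":[-3,0,85],"twist":0},{"jaw":0.1,"xyz":[-3,0,95],"twist":0},{"jaw":0.1,"xyz":[-3,0,97],"twist":0}]}}

```text
time: 25.78
ee_pos: [0.5904, -0.1019, 0.0712]
tcp_rot: [179.0, 43.5, 175.8]
wrist_force: [0.0, 0.1, 0.4]
opening: 0.047
grasp_force: 0.0
```

```bash
python3 -c "
from h import *
go(591,-104.3,67)"
```

```text
tool shift [ 2.3 -2.4  3.5] twist None rot [179.01  43.46 175.82] pos [ 590.4 -101.9   71.2] q [-12.9 -24.2 -47.5  23.7   7.   -6.4]
```

{"method": "apply_moves", "body": {"motion": [{"jaw":0.1,"xyz":[2,-1,2],"twist":0},{"jaw":0.1,"xyz":[3,-2,3],"twist":0},{"jaw":-1,"xyz":[3,-2,3],"twist":0},{"jaw":-1,"xyz":[3,-2,3],"twist":0},{"jaw":-1,"xyz":[3,-2,3],"twist":0}], "grip_force": 80}}

```text
time: 26.4
ee_pos: [0.5903, -0.1047, 0.0681]
tcp_rot: [179.0, 43.5, 175.8]
wrist_force: [-12.0, 0.9, 8.2]
opening: 0.0191
grasp_force: 77.9
```

{"method": "apply_moves", "body": {"motion": [{"jaw":-1,"xyz":[0,0,0],"twist":0},{"jaw":-1,"xyz":[-2,0,-2],"twist":0},{"jaw":-1,"xyz":[-4,0,-4],"twist":0},{"jaw":-1,"xyz":[-5,0,-6],"twist":0},{"jaw":-1,"xyz":[-5,0,-6],"twist":0}]}}

```text
time: 27.02
ee_pos: [0.5899, -0.1046, 0.0753]
tcp_rot: [179.0, 43.5, 175.8]
wrist_force: [-0.5, -0.3, -2.4]
opening: 0.019
grasp_force: 78.3
```

```bash
python3 -c "
from h import *
go(450,-92,77)"
```

```text
tool shift [100.7   3.9 -97.9] twist None rot [179.03  43.53 175.78] pos [ 589.9 -104.6   75.3] q [-13.3 -24.5 -47.2  24.2   7.2  -6.6]
```

{"method": "apply_moves", "body": {"motion": [{"jaw":-1,"xyz":[12,0,-11],"twist":0},{"jaw":-1,"xyz":[29,0,-28],"twist":0},{"jaw":-1,"xyz":[47,0,-45],"twist":0},{"jaw":-1,"xyz":[47,0,-45],"twist":0}]}}

```text
time: 27.52
ee_pos: [0.5241, -0.1005, 0.0753]
tcp_rot: [179.0, 43.5, 175.8]
wrist_force: [0.1, -0.2, -2.0]
opening: 0.0192
grasp_force: 78.6
```

{"method": "apply_moves", "body": {"motion": [{"jaw":-1,"xyz":[-25,0,-27],"twist":0},{"jaw":-1,"xyz":[-50,0,-53],"twist":0},{"jaw":-1,"xyz":[-76,0,-80],"twist":0},{"jaw":-1,"xyz":[-90,0,-95],"twist":0}]}}

```text
time: 28.02
ee_pos: [0.5259, -0.1023, 0.2094]
tcp_rot: [179.1, 43.7, 175.8]
wrist_force: [0.6, 0.4, -2.2]
opening: 0.019
grasp_force: 78.7
```

```bash
python3 - <<'E'
from h import *
go(535,100,200);go(434,316,100)
im,d,w=shot('top')
hsv=cv2.cvtColor(im,cv2.COLOR_RGB2HSV);S=hsv[...,1].astype(int);V=hsv[...,2].astype(int)
m=(S<45)&(V>130)&(w[...,0]>.5)&(w[...,0]<.66)&(abs(w[...,1]+.1)<.05)&(w[...,2]>.12)&(w[...,2]<.22)
P=w[m]*1000;print(m.sum(),P.min(0),P.max(0));print(np.polyfit(P[:,0],P[:,2],1))
E
```

```text
tool shift [ 10.6 202.4   6.1] twist None rot [179.07  43.71 175.81] pos [ 525.9 -102.3  209.4] q [-15.3 -39.  -40.6  45.4   8.6  -8.1]
tool shift [163.9 410.6   1.3] twist None rot [179.07  43.71 175.81] pos [ 525.9 -102.3  209.4] q [-15.3 -39.  -40.6  45.4   8.6  -8.1]
422 [ 501.1008931  -120.02876205  132.53822534] [657.85757727 -88.73909863 209.98739667]
[-1.18853691e-01  2.59262648e+02]
```

{"method": "apply_moves", "body": {"motion": [{"jaw":-1,"xyz":[0,50,0],"twist":0},{"jaw":-1,"xyz":[0,105,0],"twist":0},{"jaw":-1,"xyz":[0,160,0],"twist":0},{"jaw":-1,"xyz":[0,215,0],"twist":0},{"jaw":-1,"xyz":[0,270,0],"twist":0}]}}

```text
time: 28.7
ee_pos: [0.5415, 0.1697, 0.2093]
tcp_rot: [179.0, 43.6, 175.8]
wrist_force: [0.5, -0.1, -2.7]
opening: 0.0188
grasp_force: 78.9
```

{"method": "apply_moves", "body": {"motion": [{"jaw":-1,"xyz":[20,50,-15],"twist":0},{"jaw":-1,"xyz":[40,100,-30],"twist":0},{"jaw":-1,"xyz":[60,140,-30],"twist":0},{"jaw":-1,"xyz":[80,142,-30],"twist":0},{"jaw":-1,"xyz":[80,142,-30],"twist":0}]}}

```text
time: 29.32
ee_pos: [0.4707, 0.3144, 0.1755]
tcp_rot: [179.2, 43.4, 176.0]
wrist_force: [0.0, 0.5, -2.2]
opening: 0.0191
grasp_force: 78.9
```

```bash
python3 -c "
from h import *
go(434,316,100)
im,d,w=shot('top');save(cv2.resize(im[170:310,120:260],None,fx=4,fy=4),'t5.png')"
```

```text
tool shift [78.6 -1.3 29.6] twist None rot [179.25  43.38 176.03] pos [470.7 314.4 175.5] q [ 48.4 -22.1 -32.1  49.4 -32.4  43. ]
```

View pics/t5.png

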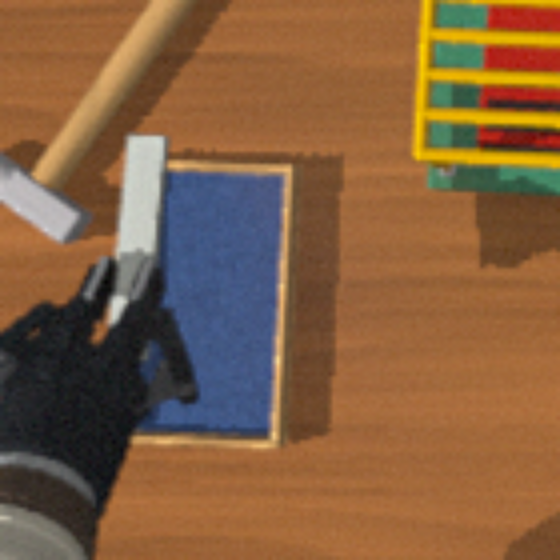

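The held bar, seen at (145,190) with parallax, is straight. The tray's blue felt (220,300) is empty and the hammer head (50,200) is clear. Lowering.

{"method": "apply_moves", "body": {"motion": [{"jaw":-1,"xyz":[30,0,5],"twist":0},{"jaw":-1,"xyz":[60,-1,15],"twist":0},{"jaw":-1,"xyz":[79,-1,30],"twist":0},{"jaw":-1,"xyz":[98,-1,50],"twist":0},{"jaw":-1,"xyz":[107,-1,58],"twist":0}]}}

```text
time: 30.0
ee_pos: [0.4346, 0.3159, 0.0614]
tcp_rot: [179.1, 43.5, 175.7]
wrist_force: [0.7, 0.5, -2.2]
opening: 0.019
grasp_force: 78.9
```

```bash
python3 -c "
from h import *
go(432.5,315.5,30)"
```

```text
tool shift [23.2 -0.9 21.3] twist None rot [179.06  43.5  175.7 ] pos [434.6 315.9  61.4] q [ 52.4 -20.9 -43.9  38.6 -34.5  47.4]
```

{"method": "apply_moves", "body": {"motion": [{"jaw":-1,"xyz":[7,0,7],"twist":0},{"jaw":-1,"xyz":[14,0,14],"twist":0},{"jaw":-1,"xyz":[20,-1,18.5],"twist":0},{"jaw":-1,"xyz":[23,-1,21],"twist":0},{"jaw":-1,"xyz":[23,-1,21],"twist":0}]}}

```text
time: 30.62
ee_pos: [0.432, 0.3166, 0.0312]
tcp_rot: [179.0, 43.5, 175.8]
wrist_force: [-0.0, -0.5, -3.1]
opening: 0.0191
grasp_force: 78.9
```

{"method": "apply_moves", "body": {"motion": [{"jaw":-1,"xyz":[0.7,0,0.7],"twist":0},{"jaw":-1,"xyz":[1.4,0,1.4],"twist":0},{"jaw":-1,"xyz":[1.4,0,1.4],"twist":0}]}}

```text
time: 31.0
ee_pos: [0.432, 0.3167, 0.0294]
tcp_rot: [179.0, 43.5, 175.8]
wrist_force: [0.4, 0.6, -1.4]
opening: 0.0191
grasp_force: 78.9
```

Just touching; release and withdraw.

{"method": "apply_moves", "body": {"motion": [{"jaw":0.1,"xyz":[0.7,0,0.7],"twist":0},{"jaw":0.1,"xyz":[0.7,0,0.7],"twist":0},{"jaw":0.1,"xyz":[0.7,0,0.7],"twist":0},{"jaw":0.1,"xyz":[-10,0,-12],"twist":0},{"jaw":0.1,"xyz":[-28,0,-30],"twist":0}]}}

```text
time: 31.62
ee_pos: [0.4312, 0.3157, 0.0699]
tcp_rot: [179.1, 43.5, 175.9]
wrist_force: [0.0, 0.7, -0.3]
opening: 0.0472
grasp_force: 0.0
```

{"method": "apply_moves", "body": {"motion": [{"jaw":0.1,"xyz":[-30,0,-40],"twist":0},{"jaw":0.1,"xyz":[-60,0,-80],"twist":0},{"jaw":0.1,"xyz":[-80,0,-120],"twist":0},{"jaw":0.1,"xyz":[-80,0,-120],"twist":0},{"jaw":0.1,"xyz":[-80,0,-120],"twist":0}]}}

```text
time: 32.25
ee_pos: [0.4068, 0.3159, 0.2116]
tcp_rot: [179.1, 43.5, 175.8]
wrist_force: [-0.2, -0.8, -0.1]
opening: 0.047
grasp_force: 0.0
```

```bash
python3 - <<'E'
from h import *
exec(open('ped.py').read())
for n in('top','scene'):
    im,d,w=shot(n);hsv=cv2.cvtColor(im,cv2.COLOR_RGB2HSV);S=hsv[...,1].astype(int);V=hsv[...,2].astype(int)
    m=(S<70)&(V>110)&(abs(w[...,0]-.456)<.09)&(abs(w[...,1]-.315)<.05)&(w[...,2]<.03)
    rectz(n,m,.016,n);P=w[m]*1000
    if len(P)>50: print(np.percentile(P[:,2],[5,50,95]),np.linalg.lstsq(np.c_[P[:,:2]-P[:,:2].mean(0),np.ones(len(P))],P[:,2],rcond=None)[0])
E
```

```text
rest top 396 slope -0.163 z at -60 46.0 z at -90 50.9
rest scene 159 slope -0.178 z at -60 47.5 z at -90 52.9
now top 387 slope -0.168 z at -60 46.1 z at -90 51.2
now scene 162 slope -0.168 z at -60 47.3 z at -90 52.4
[ 0.39294454  0.31264765 -2.08428081]
top 434 mean [456.5 314.3] rect [456.2 314.4] [ 25.3 139.6] 86.0 axis 176.2
[ 5.48116563 14.49461139 18.01336298] [8.21218057e-03 6.36658995e-02 1.36008442e+01]
scene 376 mean [460.3 313.6] rect [458.8 313.6] [ 31.8 150.5] 85.9 axis 176.2
[ 3.86951295 13.41874542 19.72247762] [-9.31684878e-03  3.61173056e-02  1.24017142e+01]
```

The bar lies flat and centred in the tray, and the pedal is up. Handing in.

```bash
python3 -c "
from workcell import bot
print(bot.job_done())"
```

```text
the job is handed in; nothing more can be done
None
```

The job is handed in at about 32 s of the 72 s allowed, with no verdict returned: the bar was loaded and let go on the bed, the pedal held on its stop for over a second and sprung back up, and the camera put the marked bar flat within about 1 mm of the tray's centre. One unexplained 104 N wrist-force spike (limit 120 N) appeared as the arm hit its reach limit while I was building up the tool tilt.

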